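# Lid the open condiment jar, turn the carousel to it and hold it there

### The arm

A 7-joint arm with a two-finger parallel gripper is mounted at the origin on a cart in front of the work surface, level with it; the furniture and walls round the work are solid. World frame = base frame: x ahead of the robot, y to its left, z up, the work surface at z = 0. Lengths are in m, angles in rad, forces in N, time in s.
With the tool pointing down it reaches from about 0.4 to 0.85 m from the base axis. Payload 10.4 kg.
Tool frame: the origin (TCP) lies at the very end of the fingers, on their centre line; the grasp point (between the pads) lies 19 mm behind it; z points along the fingers, y is the line along which they close (so a half turn about z gives the same grasp; the last joint's range is limited). The gripper opens to 87 mm and grips with 3 to 60 N. Pads are 19 mm wide; open, the fingers measure 117 mm over their backs; the gripper's body (75 mm by 190 mm) begins 51 mm behind the grasp point.
Start: joints at [-1.355, 0.332, -0.065, 1.46, 0.022, 1.35, -0.088], TCP at [0.148, 0.607, 0.223] pointing down, gripper open.
Joint ranges: [-2.6, 2.6], [-0.5, 2.12], [-1.47, 1.34], [0.16, 2.42], [-1.27, 4.41], [0.06, 2.06], [-2.6, 2.6]. Speed limits (rad/s): [2.22, 2.22, 2.79, 2.79, 3.14, 3.14, 3.14].

### API

Orientations are given as a unit quaternion [x, y, z, w].
In Python, from bench import * gives the robot as it stands.
- The arm moves only by the tool step_arm, never from a script. Its arguments are lists of equal length, an entry for each row: "delta_pos": the shift along the world's x, y, z in units of 25 mm (1.0 is 25 mm), a list of three; "turn": the turn about the world's z in units of 0.12 rad (1.0 is 0.12 rad). In form: {"delta_pos": [[tx, ty, tz], ...], "turn": [turn, ...]}. A call has 1 to 12 rows; each row shifts and turns the commanded pose from where the row before left it; what a row does not reach is not made up. A row lasts 1/10 s, in which the tool goes at most 50 mm and 8.59 degrees, less where a joint would pass 70% of its speed; a pose out of reach is approached as far as the arm can. A call with a number of a shift or a turn outside -1 to 1 is refused whole. A call with a gripper value outside its range is refused whole. "grip" is the closure, from 0 (fully open) to 1 (shut), set as the call begins (left out, the last holds). The fingers move at their own pace and stop on an object; "newtons" is the grip in N (left out, the last holds). Time passes only in rows, so rows that do not move let the fingers close. It gives the time, the measured TCP pose, the force, the opening and the grip force at its end, in the units of the state.
- read_state(): the state, without advancing time (a new reading comes with each control period).
- camera(name): name is "scene" or "top" or "wrist"; returns a dict with "image" (480x640x3 uint8, red, green, blue), "z_map" (480x640 float32, m along the optical axis (not along the pixel's ray), 0 where there is no reading), "mtx" (3x3 intrinsics, pixels), "view" (4x4, takes a point from world to camera coordinates). Camera axes: x right, y up, looking along -z (the intrinsics and any distortion apply to the point x, -y, -z); pixel columns grow to the right and rows downward; lengths in m; the calibration is good to about 2 mm. A picture is of the moment at which its call begins.
- close_job(): hands the job in; it is judged then, once.
The state is a dict: "time": time; "joint_positions": joint angles; "joint_vel": joint speeds; "joint_torque": joint torques, N m; "ee_pos": TCP position; "eef_rot": TCP orientation; "ft_force": force on the tool from outside, world axes, zero at the start; "torque": the same for the moment, N m; "width": finger opening in m; "grip_force": force on a finger pad.
Only numpy, scipy, OpenCV 4.12 (cv2) and the standard library are available. Lean on these libraries where they do the work, as an engineer would, in place of code of your own. Each camera call takes 0.05 s, during which the arm holds its last target. There are 200 camera calls.

### The job

One of the four jars on the condiment carousel stands open. Put its loose lid on and press it down firmly until it is seated level on the rim; then take the black grip bar on top of the carousel's centre post, turn the carousel until that jar stands at the index tab of the base, and finish still gripping the bar so that the carousel is held still there. Leave the dip cup, bell and shaker where they stand.

Things in the scene. Friction and masses are not known exactly. Their poses are not given: they have to be found in the camera images.
- carousel: the carousel's fixed base, a dark steel foot 176 mm across under the 248 mm steel turntable; it cannot move on the work table. Origin on the work surface, on the turning axis; z up; -x points to the index tab
- index_tab (a point): top of the small upright pointed steel tab, 22 mm wide and 44 mm high, fixed to the base just outside the turntable's edge, 150 mm from the axis; the open jar must stand at it, on the line from the axis to the tab
- turntable (a joint): turntable angle: 0 when the open jar stands exactly at the index tab, growing clockwise seen from above; starts at 0.6 to 1.6. No spring, friction about 0.08 N m: stays where left. Carries four white jars, 62 mm wide, 80 mm high, 82 mm from the axis, a quarter turn apart; three have steel lids fixed on, knob tops at z = 0.143
- jar_mouth (a point): centre of the mouth of the one open jar, at the height of its rim (z = 0.104). Inner diameter of jar 56 mm. Its axes turn with the turntable, -x pointing from the axis out to this jar
- gasket (a joint): how far (m) the open jar's black rubber gasket is pushed down: a ring 55 mm outside, 49 mm inside, standing 6 mm proud of the rim at 0. It yields to about 6 N on the lid and stays where pushed; at about 0.006 the lid's disc rests on the rim. Seated above 0.0045
- lid_knob (a point): centre of the loose lid's black knob, 22 mm thick, 34 mm high; the knob's foot on the disc is 17 mm lower. Steel disc 68 mm wide, 5 mm thick; plug under it 12 mm deep, tapering from 42 to 34 mm. About 0.08 kg. At first stands on its plug on the table, left of the carousel; z up. Seated, this point is 22 mm above jar_mouth; on the unpressed gasket, 28 mm
- grip_bar (a point): the black upright grip bar on top of the centre post, turns with the turntable: 14 mm thick (its x), 56 mm long (its y), 40 mm high (z = 0.150 to 0.190). The point is its centre, on the turning axis. Its -x side faces the open jar
- dip_cup: bystander: small white dip cup, 65 mm across, 37 mm high; origin under its centre
- bell: bystander: steel service bell, 85 mm across, 64 mm high, behind the carousel; origin under its centre
- shaker: bystander: white shaker, 41 mm across, 84 mm high, at the left; origin under its centre
Mind the look-alikes: they are no part of the job. What is shaped like the part that bears lid_knob but purple or red is not meant.

How it is judged:
On the way, in this order (a step that is already met when the one before it is completed fails the run):
1. the lid is pressed down into the open jar: gasket down, lid level and centred (value of joint gasket above 0.0045 m and horizontal distance between lid_knob and jar_mouth below 0.006 m and angle between lid_knob's own z axis and vertical below 0.07 rad and z of lid_knob in the frame of jar_mouth between 0.019 and 0.0235 m), for 0.2 s.
2. with the lid still seated, the jar stands at the index tab and the grip bar is held still (all of step 1 and value of joint turntable between -0.1 and 0.1 rad and velocity of joint turntable between -0.05 and 0.05 rad/s and contact force between the fingers and turntable above 3 N and distance between the grasp point and grip_bar below 0.05 m), for 0.3 s.
At the end, for the whole second after the job is handed in: Lid seated: gasket down over 4.5 mm, knob centre 19 to 23.5 mm above the rim, level within 4 degrees, centred within 6 mm. Jar within 0.1 rad of the index tab, turntable at rest (under 0.05 rad/s), fingers on it with over 3 N, grasp point within 50 mm of the bar centre (all of step 2); the arm keeps its last pose, push and grip.
It fails at once if the dip cup is pushed away or knocked over (distance of dip_cup from where it was at the start of the episode above 0.04 m or angle between dip_cup's own z axis and vertical above 0.6 rad).
It fails at once if the bell is pushed away or knocked over (distance of bell from where it was at the start of the episode above 0.04 m or angle between bell's own z axis and vertical above 0.6 rad).
It fails at once if the shaker is pushed away or knocked over (distance of shaker from where it was at the start of the episode above 0.04 m or angle between shaker's own z axis and vertical above 0.6 rad).
It also fails if it takes over 54 s, if anything falls off the work surface, if the arm or the gripper's body presses on something with over 40 N, if the wrist force passes 120 N, or if a joint passes its speed limit or range.

## Working session

There is one attempt and no reset: what is moved stays moved. The work goes in short steps, Python scripts to look and compute and a tool call to move; the robot and the scene stay as the last step left them, time stands still between calls to the robot, and variables do not carry over. Pictures are saved under pics/ and viewed, at most 10 in all, crops included, and the job is handed in when it is done.

Besides the shell and the picture viewer there is one more tool, called after ">>>" as name(argument=value, ...) on one line, values as JSON. step_arm: Moves the arm, as the interface text tells. Shifts and turns lie within -1 to 1; 1 stands for 25 mm of shift or 0.12 rad of turn. Its arguments: {"type":"object","properties":{"delta_pos":{"type":"array"},"turn":{"type":"array"},"grip":{"type":"number"},"newtons":{"type":"number"}},"required":["delta_pos","turn"]}

```bash
mkdir -p pics
cat > h.py <<'E'
from bench import *
import numpy as np, cv2
def cam(n):
    c=camera(n); return c
def pts(c):
    z=c["z_map"]; K=c["mtx"]; v,u=np.mgrid[0:480,0:640]
    X=np.stack([(u-K[0,2])/K[0,0]*z,-(v-K[1,2])/K[1,1]*z,-z,np.ones_like(z)],-1)
    return (X@np.linalg.inv(c["view"]).T)[...,:3]
def ray(c,u,v,h):
    K=c["mtx"]; T=np.linalg.inv(c["view"]); d=T[:3,:3]@np.array([(u-K[0,2])/K[0,0],-(v-K[1,2])/K[1,1],-1]); o=T[:3,3]
    return o+d*(h-o[2])/d[2]
def save(c,name,box=None,s=1):
    im=c["image"][...,::-1]
    if box: im=im[box[1]:box[3],box[0]:box[2]]
    cv2.imwrite("pics/"+name,cv2.resize(im,None,fx=s,fy=s))
E
python3 - <<'E'
from h import *
import pickle
for n in("scene","top"):
    c=cam(n); save(c,n+"0.png"); pickle.dump(c,open(n+"0.pkl","wb")); print(c["mtx"],np.linalg.inv(c["view"])[:3,3])
print({k:np.round(v,3) for k,v in read_state().items()})
E
```

```text
[[484.394515     0.         320.42466756]
 [  0.         484.394515   238.74675833]
 [  0.           0.           1.        ]] [ 0.09440435 -0.47698652  0.8919514 ]
[[558.56132673   0.         313.10518324]
 [  0.         558.56132673 239.74402481]
 [  0.           0.           1.        ]] [0.41989166 0.1174163  1.5423192 ]
{'time': np.float64(0.1), 'joint_positions': array([-1.355,  0.333, -0.065,  1.461,  0.022,  1.35 , -0.089]), 'joint_vel': array([-0.   , -0.   , -0.001, -0.003,  0.001,  0.001, -0.   ]), 'joint_torque': array([ 2.0000e-03, -6.2454e+01,  2.5000e-02, -3.9071e+01, -6.1000e-02,
        3.7000e-02,  0.0000e+00]), 'ee_pos': array([0.148, 0.607, 0.222]), 'eef_rot': array([ 0.119,  0.993, -0.001, -0.   ]), 'ft_force': array([0.147, 0.25 , 1.179]), 'torque': array([ 0.034, -0.029, -0.01 ]), 'grip_force': np.float64(0.0), 'width': np.float64(0.087)}
```

View pics/scene0.png

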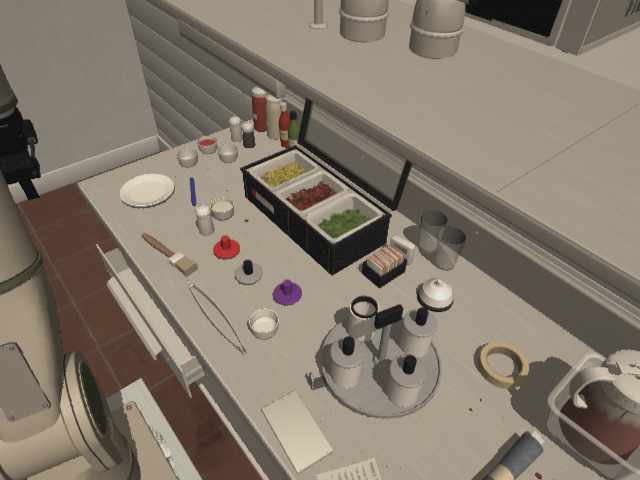

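View pics/top0.png

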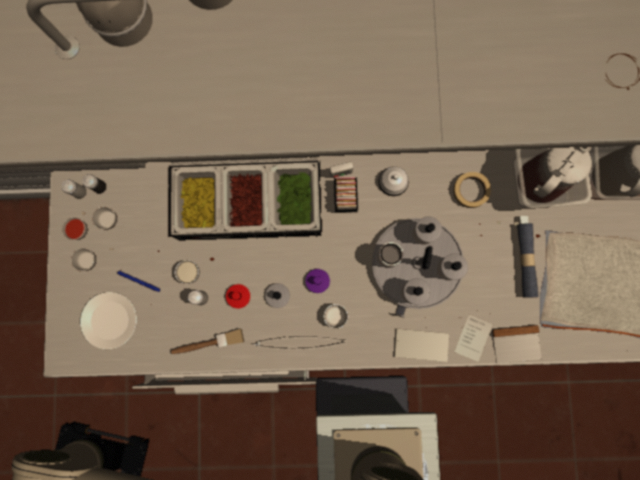

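The pictures show the steel lid with a black knob at scene (249,268) and top (277,295). The look-alikes are red at top (238,296) and purple at top (317,281); the fixed lids at (428,228), (453,265) and (416,291) also have black knobs. I choose the steel and black lid on the table. The open jar is at top (391,254), the tab at (401,311) and the bar at (427,258).

Run:
```python
from h import *
import pickle
S=pickle.load(open("scene0.pkl","rb"));T=pickle.load(open("top0.pkl","rb"))
ps,pt=pts(S),pts(T)
def region(c,p,box,zlo,zhi,dark=None):
    m=np.zeros((480,640),bool);m[box[1]:box[3],box[0]:box[2]]=1
    m&=(p[...,2]>zlo)&(p[...,2]<zhi)
    if dark: m&=c["image"].max(2)<dark
    q=p[m]; 
    if len(q)==0: return "none"
    return len(q),np.round(q.mean(0),4),np.round((q.min(0)+q.max(0))/2,4),np.round(np.ptp(q,axis=0),4)
print("table z",pt[330,290],ps[300,200])
print("lid top: all",region(T,pt,(260,280,294,312),.008,.07)," knob",region(T,pt,(260,280,294,312),.03,.07))
print("lid scene",region(S,ps,(232,255,268,288),.008,.07),region(S,ps,(232,255,268,288),.03,.07))
print("bar T",region(T,pt,(405,235,445,280),.165,.21));print("bar S",region(S,ps,(365,300,410,335),.165,.21))
print("turntable",region(T,pt,(365,210,475,312),.012,.03))
print("openjar T",region(T,pt,(370,235,405,272),.09,.125));print("openjar S",region(S,ps,(340,285,382,330),.09,.125))
print("tab T",region(T,pt,(388,304,412,322),.03,.06));print("tab S",region(S,ps,(300,365,325,395),.03,.06))
for k,b in dict(a=(418,212,442,240),b=(443,250,468,278),c=(403,275,428,302)).items(): print(k,region(T,pt,b,.125,.16))
# dark bar mask orientation via minAreaRect
m=((pt[...,2]>.165)&(pt[...,2]<.21)); m[:, :405]=0;m[:,445:]=0;m[:235]=0;m[280:]=0
q=pt[m][:,:2].astype(np.float32)*1000; print(cv2.minAreaRect(q))
for n,b in dict(cup=(320,302,346,328),bell=(378,165,410,197),shaker=(185,288,207,306),purple=(303,266,332,295)).items(): print(n,region(T,pt,b,.01,.12))
save(T,"crop.png",(220,200,480,340),3); save(S,"cropS.png",(200,220,460,420),3)
```

```text
table z [0.37843944 0.22529277 0.00392529] [ 0.34271542  0.26378332 -0.00230468]
lid top: all (494, array([0.4735, 0.2561, 0.0207]), array([0.4724, 0.2596, 0.0335]), array([0.0835, 0.0859, 0.051 ]))  knob (55, array([0.4738, 0.2555, 0.0504]), array([0.4741, 0.2557, 0.0446]), array([0.0189, 0.0198, 0.0289]))
lid scene (490, array([0.4708, 0.2492, 0.022 ]), array([0.4737, 0.2748, 0.0312]), array([0.0685, 0.1147, 0.0444])) (95, array([0.4719, 0.2501, 0.0446]), array([0.473 , 0.2521, 0.0417]), array([0.0216, 0.0229, 0.0234]))
bar T (157, array([ 0.5499, -0.1253,  0.1863]), array([ 0.5504, -0.1262,  0.1806]), array([0.0546, 0.0228, 0.0309]))
bar S (352, array([ 0.5464, -0.132 ,  0.1816]), array([ 0.5489, -0.1302,  0.1784]), array([0.0545, 0.0247, 0.0259]))
turntable (3815, array([ 0.5484, -0.1193,  0.0242]), array([ 0.5476, -0.139 ,  0.021 ]), array([0.2524, 0.2719, 0.018 ]))
openjar T (203, array([ 0.5684, -0.0455,  0.1057]), array([ 0.5693, -0.0474,  0.1049]), array([0.0607, 0.0615, 0.0297]))
openjar S (408, array([ 0.5643, -0.053 ,  0.1025]), array([ 0.5676, -0.0494,  0.1015]), array([
[... 445 characters left out ...]
]), array([0.0207, 0.0213, 0.0252]))
c (68, array([ 0.4709, -0.1068,  0.1411]), array([ 0.4719, -0.1075,  0.1383]), array([0.0201, 0.0209, 0.0258]))
((550.0589599609375, -126.89472198486328), (14.84861946105957, 55.467926025390625), 76.46530151367188)
cup (183, array([0.4136, 0.1032, 0.0231]), array([0.4143, 0.1028, 0.0277]), array([0.0613, 0.0573, 0.0352]))
bell (652, array([ 0.7781, -0.0713,  0.0369]), array([ 0.7832, -0.0725,  0.0389]), array([0.0824, 0.0863, 0.0577]))
shaker (248, array([0.4728, 0.4638, 0.0683]), array([0.4741, 0.4681, 0.0513]), array([0.0392, 0.038 , 0.0807]))
purple (472, array([0.5101, 0.1458, 0.0211]), array([0.5105, 0.1451, 0.0348]), array([0.0675, 0.0658, 0.0494]))
```

View pics/cropS.png

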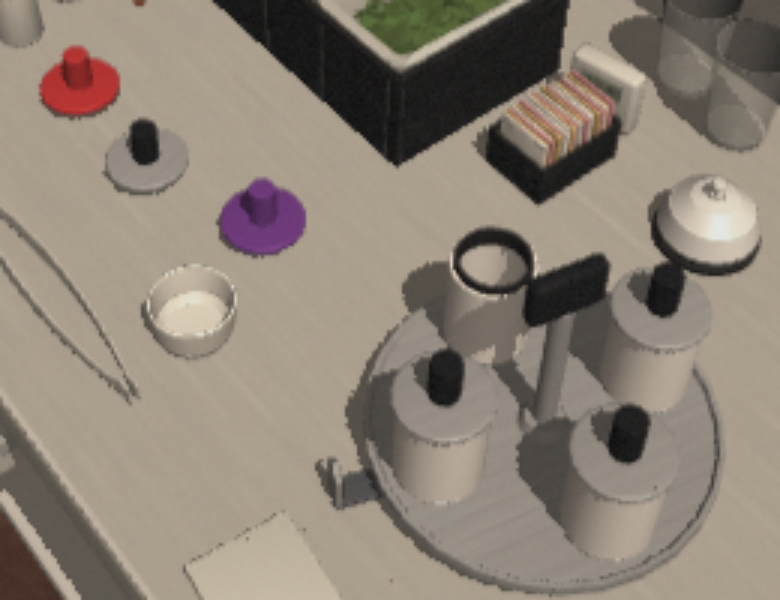

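The close crop confirms the steel disc with black knob, upright between the red and purple ones. The plan is to pick and place it with the fingers closing tangentially at the jar (tool y about -13°). The move above the lid comes first.

>>> step_arm(delta_pos=[[0.87,-0.94,0],[0.87,-0.94,0],[0.87,-0.94,0],[0.87,-0.94,0],[0.87,-0.94,0],[0.87,-0.94,0],[0.87,-0.94,0],[0.87,-0.94,0],[0.87,-0.94,0],[0.87,-0.94,0],[0.87,-0.94,0],[0.87,-0.94,0]], turn=[-1,-1,-1,-1,-1,-1,-1,-1,-1,-1,-1,-1])

```text
time: 1.3
ee_pos: [0.4094, 0.3241, 0.2224]
eef_rot: [0.746, 0.666, -0.0, 0.0]
ft_force: [0.6, 0.6, 0.7]
width: 0.0874
grip_force: 0.0
```

>>> step_arm(delta_pos=[[0.87,-0.94,-0.5],[0.87,-0.94,-0.5],[0.87,-0.94,-0.5],[0,0,-1],[0,0,0],[0,0,0]], turn=[-1,0,0,0,0,0])

```text
time: 1.9
ee_pos: [0.4735, 0.2552, 0.1602]
eef_rot: [0.783, 0.622, -0.001, -0.0]
ft_force: [-0.7, -0.0, 0.6]
width: 0.0869
grip_force: 0.0
```

Run:
```python
from h import *
c=cam("wrist"); save(c,"w1.png"); p=pts(c); s=read_state(); e=s["ee_pos"]; print(s["time"],e,s["eef_rot"],s["joint_positions"].round(2))
m=(p[...,2]>.038)&(p[...,2]<.06)&(c["image"].max(2)<70)&(np.hypot(p[...,0]-.4735,p[...,1]-.2545)<.05)
v,u=np.nonzero(m); print(m.sum(),p[m].mean(0),(p[m].min(0)+p[m].max(0))/2,np.ptp(p[m],axis=0),u.mean(),v.mean(),"camera",np.linalg.inv(c["view"])[:3,3])
```

```text
1.95 [0.47384786 0.25566736 0.16088707] [ 7.82552578e-01  6.22584442e-01  2.61767393e-04 -8.23654533e-05] [-0.92  0.19  0.38  1.79 -0.07  1.18 -0.74]
829 [0.47390468 0.25714343 0.04916523] [0.47384597 0.25587141 0.04505495] [0.02051055 0.02003668 0.01408719] 327.30398069963815 226.5416164053076 camera [0.49145419 0.33500383 0.32121511]
```

View pics/w1.png

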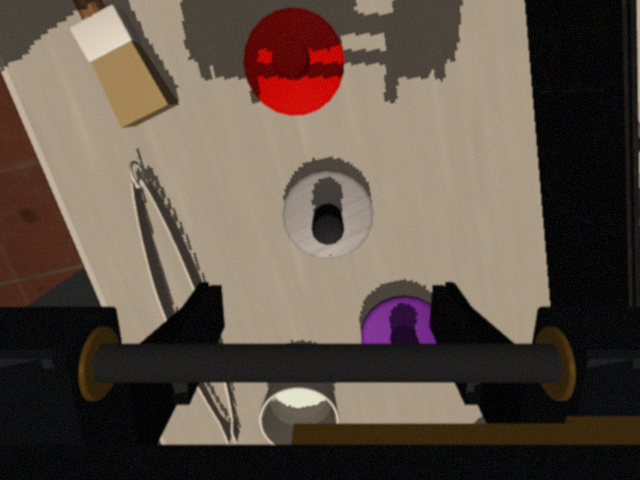

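The knob is at wrist pixel (327,226), and its measured centre is (0.474, 0.2555), right under the tool. I descend and grip.

>>> step_arm(delta_pos=[[0,0,-1],[0,0,-1],[0,0,-1],[0,0,-1],[0,0,-1],[0,0,-0.56],[0,0,0],[0,0,0]], turn=[0,0,0,0,0,0,0,0])

```text
time: 2.75
ee_pos: [0.4746, 0.2555, 0.0222]
eef_rot: [0.783, 0.622, 0.001, 0.0]
ft_force: [0.2, -0.6, -0.1]
width: 0.0869
grip_force: 0.0
```

>>> step_arm(delta_pos=[[0,0,0],[0,0,0],[0,0,0],[0,0,0],[0,0,0],[0,0,0],[0,0,0],[0,0,0]], turn=[0,0,0,0,0,0,0,0], grip=1, newtons=40)

```text
time: 3.55
ee_pos: [0.474, 0.2548, 0.021]
eef_rot: [0.783, 0.622, -0.0, 0.0]
ft_force: [0.2, -0.5, 0.2]
width: 0.0311
grip_force: 0.0
```

>>> step_arm(delta_pos=[[0,0,0],[0,0,0],[0,0,0],[0,0,0],[0,0,0.4],[0,0,1],[0,0,1],[0,0,1],[0,0,1],[0,0,1],[0,0,1],[0,0,0.8]], turn=[0,0,0,0,0,0,0,0,0,0,0,0])

```text
time: 4.75
ee_pos: [0.4743, 0.2547, 0.2033]
eef_rot: [0.783, 0.622, 0.001, 0.0]
ft_force: [-0.2, -0.2, -2.3]
width: 0.0212
grip_force: 40.0
```

>>> step_arm(delta_pos=[[0.32,-1,0],[0.32,-1,0],[0.32,-1,0],[0.32,-1,0],[0.32,-1,0],[0.32,-1,0],[0.32,-1,0],[0.32,-1,0],[0.32,-1,0],[0.32,-1,0],[0.3,-1,0],[0.3,-1,0]], turn=[0,0,0,0,0,0,0,0,0,0,0,0])

```text
time: 5.95
ee_pos: [0.5691, -0.0463, 0.2018]
eef_rot: [0.783, 0.622, 0.0, 0.0]
ft_force: [-0.8, 0.2, -1.2]
width: 0.0213
grip_force: 40.0
```

>>> step_arm(delta_pos=[[0,-0.1,-0.8],[0,0,-0.4],[0,0,0],[0,0,0]], turn=[0,0,0,0])

```text
time: 6.35
ee_pos: [0.569, -0.0468, 0.1715]
eef_rot: [0.783, 0.623, 0.0, -0.0]
ft_force: [0.2, 0.3, -1.4]
width: 0.0209
grip_force: 40.0
```

Run:
```python
from h import *
import pickle
s=read_state(); print(s["time"],s["ee_pos"],s["eef_rot"])
c=cam("scene"); save(c,"s2.png",(290,230,490,380),4); p=pts(c); pickle.dump(c,open("s2.pkl","wb"))
w=cam("wrist"); save(w,"w2.png"); pickle.dump(w,open("w2.pkl","wb"))
# gasket ring dark pixels at ~.11 in scene cam start frame
S=pickle.load(open("scene0.pkl","rb"));T=pickle.load(open("top0.pkl","rb"))
for n,C,b in(("S",S,(340,285,380,325)),("T",T,(376,240,406,270))):
    m=np.zeros((480,640),np.uint8); sub=C["image"][b[1]:b[3],b[0]:b[2]].max(2)<70; m[b[1]:b[3],b[0]:b[2]]=sub
    k,l,st,ce=cv2.connectedComponentsWithStats(m); i=1+st[1:,4].argmax(); 
    cn,_=cv2.findContours((l==i).astype(np.uint8),cv2.RETR_EXTERNAL,cv2.CHAIN_APPROX_NONE)
    el=cv2.fitEllipse(cn[0]); print(n,st[i],el,ray(C,*el[0],.108))
```

```text
6.35 [ 0.56903859 -0.04682029  0.17149757] [ 7.82580080e-01  6.22549911e-01  7.07228560e-05 -1.48607255e-04]
S [351 296  29  29 270] ((365.556640625, 308.76177978515625), (21.48055076599121, 32.51615524291992), 132.88304138183594) [ 0.56593722 -0.0571923   0.108     ]
T [376 245   9  21 105] ((378.9477233886719, 256.2272644042969), (7.047965049743652, 20.793928146362305), 174.1626434326172) [ 0.56260913 -0.01516738  0.108     ]
```

View pics/s2.png

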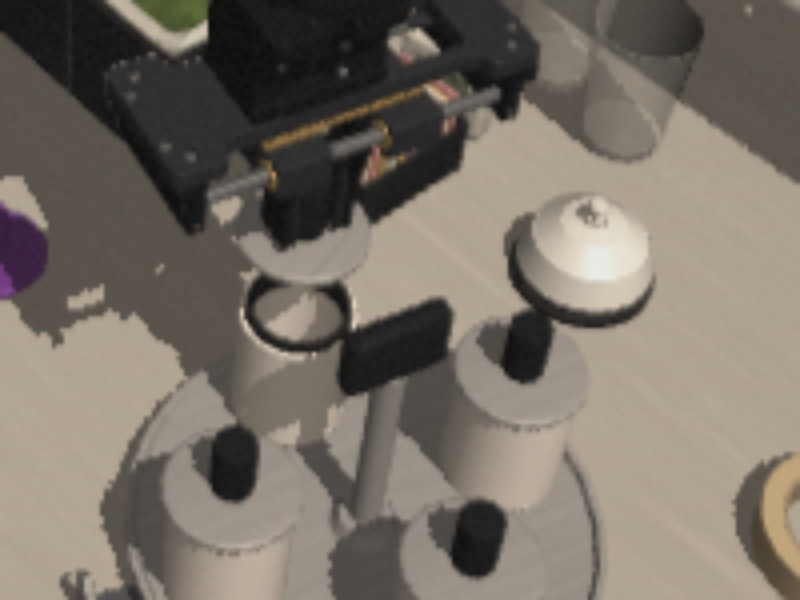

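View pics/w2.png

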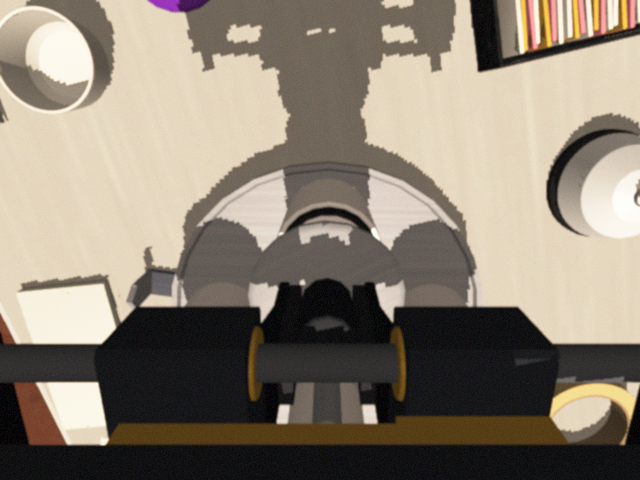

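The lid is held level over the jar, but the rays differ by a few mm between views. I cross-check the mouth centre with fixed-radius circle fits on the gasket and rim points.

Run:
```python
from h import *
import pickle
from scipy.optimize import least_squares
L=lambda n:pickle.load(open(n,"rb"))
for n in("scene0","top0","s2","w2"):
    c=L(n+".pkl"); p=pts(c); d=np.hypot(p[...,0]-.569,p[...,1]+.048)
    g=(d<.04)&(p[...,2]>.095)&(p[...,2]<.118)&(c["image"].max(2)<60)
    q=p[g]; 
    if len(q)<8: print(n,len(q)); continue
    f=least_squares(lambda x:np.hypot(q[:,0]-x[0],q[:,1]-x[1])-.026,[.569,-.048],loss="soft_l1",f_scale=.002).x
    v,u=np.nonzero(g); r=np.array([ray(c,a,b,.109) for a,b in zip(u,v)])
    f2=least_squares(lambda x:np.hypot(r[:,0]-x[0],r[:,1]-x[1])-.026,[.569,-.048],loss="soft_l1",f_scale=.002).x
    print(n,len(q),q[:,2].mean().round(4),"depth",f.round(4),"ray",f2.round(4),"extent",np.ptp(r[:,:2],axis=0).round(4))
# knob tops by ray: black blobs
for n,B in(("scene0",dict(lid=(240,258,258,280,.034),c=(338,334,358,358,.126),b=(399,352,420,376,.126),a=(414,304,430,324,.126))),("top0",dict(lid=(266,284,290,306,.05),c=(403,278,428,302,.143),b=(443,252,466,276,.143),a=(416,214,440,238,.143)))):
    c=L(n+".pkl")
    for k,b in B.items():
        s=c["image"][b[1]:b[3],b[0]:b[2]].max(2)<60; v,u=np.nonzero(s); u=u+b[0];v=v+b[1]
        print(n,k,len(u),ray(c,(u.min()+u.max())/2,(v.min()+v.max())/2,b[4]).round(4))
```

```text
scene0 173 0.1043 depth [ 0.5684 -0.0505] ray [ 0.5655 -0.053 ] extent [0.0542 0.0543]
top0 13 0.1035 depth [ 0.5689 -0.046 ] ray [ 0.5677 -0.0453] extent [0.0359 0.0513]
s2 114 0.105 depth [ 0.5685 -0.0504] ray [ 0.5665 -0.0521] extent [0.0536 0.0543]
w2 592 0.1071 depth [ 0.5694 -0.0483] ray [ 0.5695 -0.0478] extent [0.0439 0.0192]
scene0 lid 116 [0.4726 0.2541 0.034 ]
scene0 c 186 [ 0.4702 -0.1089  0.126 ]
scene0 b 197 [ 0.5301 -0.2083  0.126 ]
scene0 a 193 [ 0.6352 -0.1452  0.126 ]
top0 lid 65 [0.473  0.2628 0.05  ]
top0 c 78 [ 0.465  -0.0899  0.143 ]
top0 b 86 [ 0.5304 -0.1951  0.143 ]
top0 a 88 [ 0.6208 -0.1291  0.143 ]
```

The wrist view is closest to the hand and puts the mouth at (0.5695, -0.048), within 1.5 mm of the tool. I descend and press.

>>> step_arm(delta_pos=[[0.02,-0.05,-0.5],[0,0,-0.5],[0,0,-0.5],[0,0,-0.4],[0,0,-0.1],[0,0,-0.1],[0,0,0],[0,0,0]], turn=[0,0,0,0,0,0,0,0])

```text
time: 7.25
ee_pos: [0.5698, -0.049, 0.1189]
eef_rot: [0.783, 0.622, 0.0, 0.0]
ft_force: [-0.2, -0.4, -1.3]
width: 0.0213
grip_force: 40.0
```

>>> step_arm(delta_pos=[[0,0,-0.08],[0,0,-0.08],[0,0,-0.08],[0,0,-0.05],[0,0,0],[0,0,0]], turn=[0,0,0,0,0,0])

```text
time: 7.85
ee_pos: [0.571, -0.0492, 0.1129]
eef_rot: [0.783, 0.622, 0.001, 0.001]
ft_force: [-1.4, -0.2, 14.9]
width: 0.0213
grip_force: 40.0
```

>>> step_arm(delta_pos=[[0,0,-0.05],[0,0,-0.05],[0,0,0],[0,0,0],[0,0,0]], turn=[0,0,0,0,0])

```text
time: 8.35
ee_pos: [0.5724, -0.0495, 0.1128]
eef_rot: [0.783, 0.622, 0.003, 0.002]
ft_force: [-5.3, 0.1, 30.9]
width: 0.0209
grip_force: 40.0
```

The force doubled with no further travel, so the lid is on the rim. I unload, open and rise.

>>> step_arm(delta_pos=[[0,0,0.05],[0,0,0.07],[0,0,0],[0,0,0]], turn=[0,0,0,0])

```text
time: 8.75
ee_pos: [0.5705, -0.0491, 0.113]
eef_rot: [0.783, 0.622, 0.001, 0.001]
ft_force: [-0.8, 0.5, 12.2]
width: 0.0209
grip_force: 40.0
```

>>> step_arm(delta_pos=[[0,0,0],[0,0,0],[0,0,0],[0,0,0],[0,0,0],[0,0,0],[0,0,0.5],[0,0,1],[0,0,1],[0,0,1],[0,0,1],[0,0,0]], turn=[0,0,0,0,0,0,0,0,0,0,0,0], grip=0)

```text
time: 9.95
ee_pos: [0.5713, -0.0494, 0.2287]
eef_rot: [0.783, 0.622, 0.003, 0.002]
ft_force: [0.1, -0.6, 0.2]
width: 0.0869
grip_force: 0.0
```

Run:
```python
from h import *
import pickle
from scipy.optimize import least_squares
s=read_state(); print(s["time"],s["ee_pos"],s["eef_rot"],s["width"])
c=cam("scene"); save(c,"s3.png",(290,230,490,380),4); pickle.dump(c,open("s3.pkl","wb"))
w=cam("wrist"); save(w,"w3.png"); pickle.dump(w,open("w3.pkl","wb")); p=pts(w)
near=np.hypot(p[...,0]-.57,p[...,1]+.048)
k=(near<.03)&(p[...,2]>.125)&(p[...,2]<.16)&(w["image"].max(2)<70)
print("knob",k.sum(),p[k].mean(0),(p[k].min(0)+p[k].max(0))/2,np.ptp(p[k],axis=0))
for n,P in(("w",p),("s",pts(c))):
    d=(np.hypot(P[...,0]-.57,P[...,1]+.048)<.045)&(P[...,2]>.1)&(P[...,2]<.118)
    q=P[d]; A=np.c_[q[:,:2]-q[:,:2].mean(0),np.ones(len(q))]; x=np.linalg.lstsq(A,q[:,2],rcond=None)[0]; print(n,len(q),"disc plane",x,(q.min(0)+q.max(0))/2,np.ptp(q,axis=0))
```

```text
9.95 [ 0.57125572 -0.04939923  0.22872201] [0.78309752 0.62189134 0.00260015 0.00163338] 0.0869280207535385
knob 1043 [ 0.57064797 -0.0460512   0.14022045] [ 0.57046272 -0.04759938  0.13462792] [0.02034402 0.02014562 0.01911008]
w 6112 disc plane [-0.00018813 -0.00388892  0.10799226] [ 0.57000457 -0.04869387  0.1098045 ] [0.0672841  0.06739008 0.01595963]
s 540 disc plane [0.0098874  0.00269505 0.10820694] [ 0.57025106 -0.04933174  0.10880473] [0.06805137 0.06595398 0.01719336]
```

View pics/s3.png

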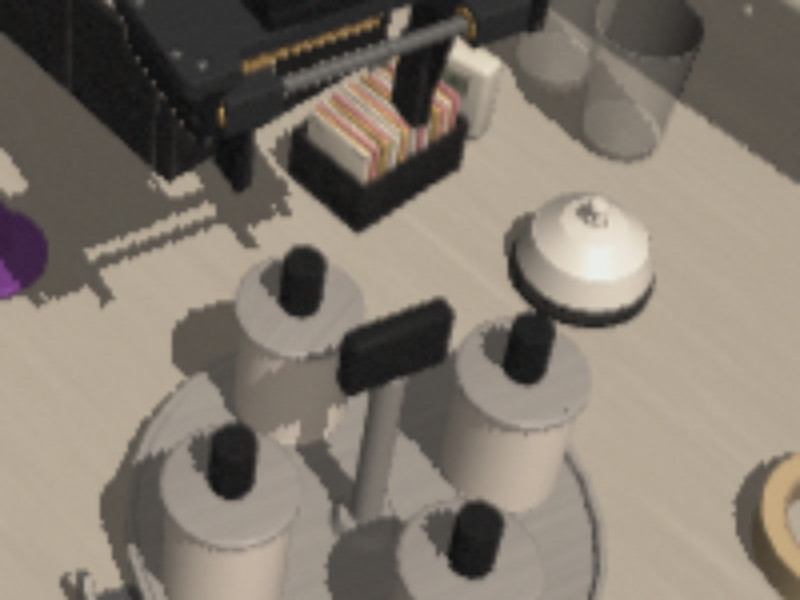

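The lid sits flush like the fixed ones, at crop pixel (300,290): level, centred and at rim height. Next the tool goes over the bar, turned -90°.

>>> step_arm(delta_pos=[[-0.07,-0.26,0],[-0.07,-0.26,0],[-0.07,-0.26,0],[-0.07,-0.26,0],[-0.07,-0.26,0],[-0.07,-0.26,0],[-0.07,-0.26,0],[-0.07,-0.26,0],[-0.07,-0.26,0],[-0.07,-0.26,0],[-0.07,-0.26,0],[-0.07,-0.26,0]], turn=[-1,-1,-1,-1,-1,-1,-1,-1,-1,-1,-1,-1])

```text
time: 11.25
ee_pos: [0.5479, -0.1271, 0.2235]
eef_rot: [0.999, -0.051, -0.001, 0.0]
ft_force: [-0.9, 0.1, -0.0]
width: 0.087
grip_force: 0.0
```

>>> step_arm(delta_pos=[[0,0,0],[0,0,0],[0,0,0]], turn=[-1,-0.1,0])

```text
time: 11.55
ee_pos: [0.5483, -0.1267, 0.2238]
eef_rot: [0.994, -0.113, -0.001, 0.0]
ft_force: [-0.2, 0.2, 0.1]
width: 0.0868
grip_force: 0.0
```

Run:
```python
from h import *
import pickle
s=read_state(); print(s["time"],s["ee_pos"],s["eef_rot"],s["joint_positions"].round(2))
x,y=s["eef_rot"][:2]; print("tool y deg",2*np.degrees(np.arctan2(y,x))-90)
w=cam("wrist"); save(w,"w4.png"); p=pts(w)
k=(np.hypot(p[...,0]-.55,p[...,1]+.1265)<.05)&(p[...,2]>.18)&(p[...,2]<.198)&(w["image"].max(2)<80)
print("bar",k.sum(),p[k].mean(0)); print(cv2.minAreaRect(p[k][:,:2].astype(np.float32)*1000))
k=(p[...,2]>.03)&(p[...,2]<.055)&(np.hypot(p[...,0]-.41,p[...,1]+.075)<.03); print("tab",k.sum(),p[k].mean(0) if k.any() else 0)
```

```text
11.55 [ 0.5482993  -0.12665725  0.22379328] [ 9.93620181e-01 -1.12776956e-01 -5.20919729e-04  1.53604196e-04] [-0.6   0.25  0.89  1.67 -0.2   1.32 -1.48]
tool y deg -102.95084151273123
bar 2749 [ 0.55282119 -0.12937671  0.18783122]
((550.9434204101562, -128.9965057373047), (13.911376953125, 54.33409881591797), 75.43867492675781)
tab 0 0
```

View pics/w4.png

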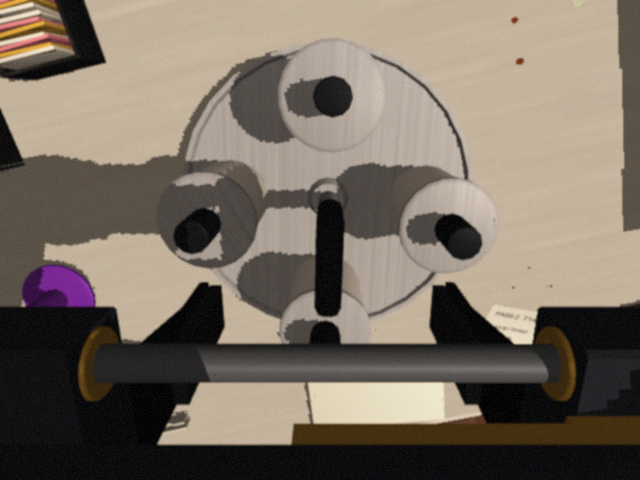

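The bar is at (330,255), centred between the fingers and aligned. I descend and grip.

>>> step_arm(delta_pos=[[0.09,-0.03,-0.8],[0,0,-1],[0,0,-1],[0,0,0],[0,0,0]], turn=[-0.1,0,0,0,0])

```text
time: 12.1
ee_pos: [0.5508, -0.1278, 0.1547]
eef_rot: [0.993, -0.12, -0.0, 0.0]
ft_force: [-0.1, -0.3, 0.6]
width: 0.0872
grip_force: 0.0
```

>>> step_arm(delta_pos=[[0,0,0],[0,0,0],[0,0,0],[0,0,0],[0,0,0],[0,0,0],[0,0,0],[0,0,0],[0,0,0],[0,0,0],[0,0,0],[0,0,0]], turn=[0,0,0,0,0,0,0,0,0,0,0,0], grip=1, newtons=30)

```text
time: 13.3
ee_pos: [0.5507, -0.1283, 0.1543]
eef_rot: [0.993, -0.121, 0.0, 0.0]
ft_force: [0.2, -3.2, -0.7]
width: 0.0136
grip_force: 30.0
```

Now the turn, slowly: +7.2 then +4.3 units, then measure.

>>> step_arm(delta_pos=[[0,0,0],[0,0,0],[0,0,0],[0,0,0],[0,0,0],[0,0,0],[0,0,0],[0,0,0],[0,0,0],[0,0,0],[0,0,0],[0,0,0]], turn=[0.6,0.6,0.6,0.6,0.6,0.6,0.6,0.6,0.6,0.6,0.6,0.6])

```text
time: 14.5
ee_pos: [0.5507, -0.1282, 0.1543]
eef_rot: [0.952, 0.307, -0.0, 0.0]
ft_force: [0.1, -3.1, 0.7]
width: 0.0137
grip_force: 30.0
```

>>> step_arm(delta_pos=[[0,0,0],[0,0,0],[0,0,0],[0,0,0],[0,0,0],[0,0,0],[0,0,0],[0,0,0],[0,0,0],[0,0,0],[0,0,0],[0,0,0]], turn=[0.6,0.6,0.6,0.6,0.6,0.6,0.4,0.3,0,0,0,0])

```text
time: 15.7
ee_pos: [0.5507, -0.1282, 0.1543]
eef_rot: [0.842, 0.539, -0.0, 0.0]
ft_force: [-0.9, -3.8, -0.1]
width: 0.0142
grip_force: 30.0
```

Run:
```python
from h import *
s=read_state(); print(s["time"],s["ee_pos"],s["ft_force"],s["grip_force"],s["joint_positions"].round(2))
x,y=s["eef_rot"][:2]; print("tool y deg",2*np.degrees(np.arctan2(y,x))-90)
ax=np.array([.5505,-.127])
for n in("scene","top","wrist"):
    c=cam(n); p=pts(c)
    if n=="scene": save(c,"s5.png",(280,280,470,420),4)
    r=np.hypot(*(p[...,:2]-ax).transpose(2,0,1))
    ang=np.degrees(np.arctan2(p[...,1]-ax[1],p[...,0]-ax[0]))%360
    t=(r>.135)&(r<.165)&(p[...,2]>.02)&(p[...,2]<.06)&(abs(ang-160)<25); print(n,"tab",t.sum(),np.median(ang[t]) if t.any() else 0, p[t].mean(0) if t.any() else 0)
    k=(r>.06)&(r<.105)&(p[...,2]>.128)&(p[...,2]<.155)&(c["image"].max(2)<80)
    for a in(70,160,250,340):
        m=k&(abs((ang-a+180)%360-180)<25)
        if m.sum()>10: print("  knob",a,m.sum(),ang[m].mean().round(1),p[m].mean(0).round(4))
```

```text
15.7 [ 0.55067467 -0.1281848   0.15429694] [-0.91972268 -3.84848972 -0.12033678] 29.9768355069682 [-0.38  0.28  0.63  1.74 -0.18  1.18 -0.14]
tool y deg -24.808045289128003
scene tab 46 161.52113466285277 [ 0.40865804 -0.07731545  0.0331387 ]
  knob 160 129 159.1 [ 0.4731 -0.0975  0.1391]
  knob 250 138 244.4 [ 0.5129 -0.2056  0.1394]
  knob 340 118 331.0 [ 0.621  -0.1661  0.1387]
top tab 18 157.59818336466026 [ 0.41191804 -0.07066624  0.03768314]
  knob 70 63 65.6 [ 0.5843 -0.0523  0.1418]
  knob 160 31 154.5 [ 0.4715 -0.0893  0.1407]
wrist tab 189 156.86837582155923 [ 0.41286037 -0.06894838  0.03542068]
  knob 70 2455 65.0 [ 0.5845 -0.0541  0.1419]
  knob 160 2131 154.8 [ 0.478  -0.093   0.1397]
  knob 250 324 245.3 [ 0.5191 -0.1951  0.1349]
  knob 340 2102 336.0 [ 0.6235 -0.1595  0.1398]
```

View pics/s5.png

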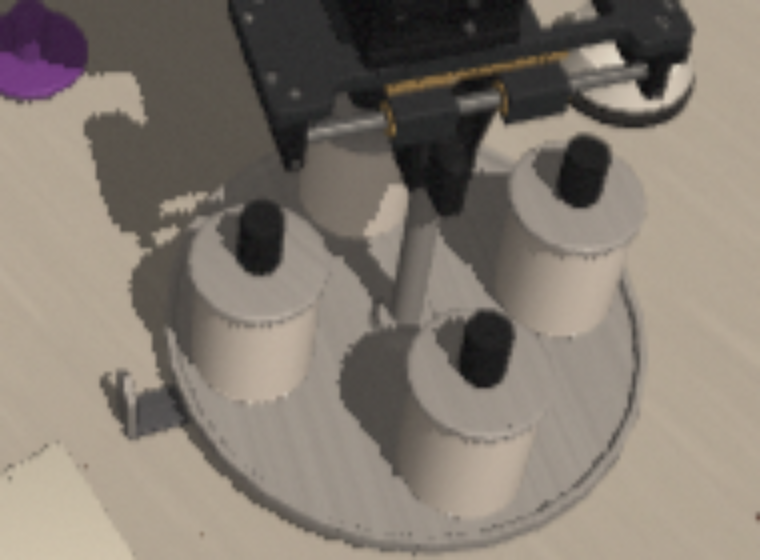

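In every view the tab leads the jar by 2 to 3°, so I trim by +0.36 units.

>>> step_arm(delta_pos=[[0,0,0],[0,0,0],[0,0,0],[0,0,0],[0,0,0],[0,0,0],[0,0,0],[0,0,0],[0,0,0],[0,0,0],[0,0,0],[0,0,0]], turn=[0.18,0.18,0,0,0,0,0,0,0,0,0,0])

```text
time: 17.05
ee_pos: [0.5507, -0.1281, 0.1543]
eef_rot: [0.831, 0.557, -0.0, 0.0]
ft_force: [-0.1, -4.7, -0.6]
width: 0.0137
grip_force: 30.0
```

Run:
```python
from h import *
s=read_state(); print(s["time"],s["ee_pos"],s["grip_force"])
x,y=s["eef_rot"][:2]; print("tool y deg",2*np.degrees(np.arctan2(y,x))+90)
c=cam("wrist");p=pts(c);ax=np.array([.5505,-.127])
ang=np.degrees(np.arctan2(p[...,1]-ax[1],p[...,0]-ax[0]))%360; r=np.hypot(*(p[...,:2]-ax).transpose(2,0,1))
k=(r>.06)&(r<.105)&(p[...,2]>.128)&(p[...,2]<.155)&(c["image"].max(2)<80)&(abs(ang-157)<20)
t=(r>.135)&(r<.165)&(p[...,2]>.02)&(p[...,2]<.06)&(abs(ang-160)<25)
print(ang[k].mean(),np.median(ang[t]), "knob top z", np.percentile(p[k][:,2],90))
d=(np.hypot(p[...,0]-p[k][:,0].mean(),p[...,1]-p[k][:,1].mean())<.033)&(p[...,2]>.1)&(p[...,2]<.118);q=p[d]
print("disc",np.linalg.lstsq(np.c_[q[:,:2]-q[:,:2].mean(0),np.ones(len(q))],q[:,2],rcond=None)[0])
print(close_job())
```

```text
17.05 [ 0.55068411 -0.12814736  0.15430908] 29.982384843751788
tool y deg 157.6939884478807
157.32529107309625 157.61935374502627 knob top z 0.14268425062014564
disc [-0.01840518 -0.01421362  0.10806505]
the job is handed in; nothing more can be done
None
```

The job is handed in: the lid is seated level on the open jar, which measured within about 0.3° of the index tab in the last wrist view, and the gripper holds the bar still at 30 N; the hand-in returned no verdict.

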